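# Press the desiccant canister's lid home

### The job

The desiccant canister is standing open, and its lid has been pushed under the screwdriver rack with its tongue sticking out. Draw the lid out and let go of it lying flat on the cart top clear of the rack, then take it again and set it in the canister's mouth, right way up with the tongue between the two cheeks, and press it straight down until the lid is fully home, flush with the rim. Leave the canister's black seal for the lid to push down, and leave the other things where they are.

Things in the scene. Friction and masses are not known exactly. Their poses are not given: they have to be found in the camera images.
- lid: Loose grey lid, 0.16 kg, at first lying flat, knob under the rack's board. Origin: centre of the disc's underside, z up. Disc 112 mm across, z 0 to 18 mm. Central square knob 36 x 36 mm, sides along x and y, up to z 62 mm. Straight tongue 14 mm wide, z 22 to 42 mm, from the knob along -x to x -110 mm; its outer 54 mm overhang the disc.
- tongue (a point): Point inside the lid's tongue where it can be pinched across its 14 mm width: lid frame (-95, 0, 32) mm.
- knob_top (a point): Centre of the top face of the lid's knob: lid frame (0, 0, 62) mm.
- canister: Grey canister, fixed, open at the top. Origin: centre of its underside, z up. Wall 132 mm across outside, 120 mm inside; rim at z 110 mm; foot 156 mm across. On its -x side two upright cheeks (x -118 to -64 mm, 6 mm thick, tops at z 136 mm) leave a gap 28 mm wide centred on y = 0, open upwards, its floor at z 80 mm.
- mouth (a point): Centre of the canister's mouth, at rim height: canister frame (0, 0, 110) mm.
- cheek_gap (a point): Where the tongue point (point tongue) lies when the lid is fully home: canister frame (-95, 0, 124) mm.
- seal (a joint): Black rubber sealing ring (116 mm across, 88 mm bore) in the canister's mouth; the lid's disc rests on it. It slides stiffly down (about 9 N, more if fast) and stays where left. In m: 0 = up, ring top 6 mm below the rim, the lid's disc top 12 mm above the rim; 0.012 = on its stop, disc top flush with the rim.
- rack: Fixed steel screwdriver rack: board 160 (x) x 260 (y) mm, z 85 to 100 mm, on four 12 mm posts at x +-72, y +-122 mm; six screwdrivers stand in it at x 40 mm, from z 27 mm up to 181 mm. Origin on the cart top under the board's centre. Its front is its -x side, where the lid's tongue points out.
- rack_edge (a point): Middle of the board's front edge: rack frame (-80, 0, 92) mm.
- gear_model: Bystander: white plastic gear model with a crank, base 90 x 170 mm, 116 mm high. Origin under its centre.
- nozzle_wrench: Bystander: flat blue nozzle wrench, about 170 mm long along its x, 12 mm thick, lying. Origin under its middle.
- spray_can: Bystander: upright aluminium spray can, 60 mm across, 150 mm high. Origin under its centre.
- screw_jar: Bystander: upright amber glass jar, 68 mm across, 85 mm high. Origin under its centre.
- torch: Bystander: aluminium torch lying along its x, 140 mm long, 35 mm high. Origin under its middle.
- tape_measure: Bystander: yellow tape measure, 70 x 36 mm, 64 mm high. Origin under its centre.
There are look-alikes about, which are no part of the job. What is shaped like the canister but blue is not meant.

How it is judged:
By the outcome, as a careful person would: the job done as asked, in the order asked, and still so for the second after the job is handed in, with the robot touching nothing.
It also fails if it takes over 58 s, if anything falls off the work surface, if the arm or the gripper's body presses on something with over 40 N, if the wrist force passes 120 N, or if a joint passes its speed limit or range.

### The arm

A 6-joint arm with a two-finger parallel gripper is mounted at the origin on the work surface. World frame = base frame: x ahead of the robot, y to its left, z up, the work surface at z = 0. Lengths are in m, angles in rad, forces in N, time in s.
With the tool pointing down it reaches from about 0.375 to 0.975 m from the base axis. Payload 3.8 kg.
Tool frame: the origin (TCP) lies at the very end of the fingers, on their centre line; the grasp point (between the pads) lies 19 mm behind it; z points along the fingers, y is the line along which they close (so a half turn about z gives the same grasp; the last joint's range is limited). The gripper opens to 85 mm and grips with 20 to 120 N. Pads are 22 mm wide; open, the fingers measure 114 mm over their backs; the gripper's body (76 mm by 85 mm) begins 54 mm behind the grasp point. The pads swing forward as they close: fully open they stand 13 mm farther back than shut.
Start: joints at [-1.351, 0.264, 1.604, -0, 1.274, -0.037], TCP at [0.171, -0.653, 0.231] pointing down, gripper open.
Joint ranges: [-2.63, 2.63], [-0.94, 2.18], [0.31, 2.57], [-1.31, 4.45], [0, 2.66], [-2.55, 2.55]. Speed limits (rad/s): [2.57, 2.57, 3.14, 3.14, 3.14, 3.14].

### API

Orientations are given as a rotation vector (axis times angle).
In Python, from workcell import bot, vision gives the robot as it stands. The module is installed in compiled form; this text tells all that it offers.
- The arm moves only by the tool play_rows, never from a script. Its argument "moves" is a list that holds one entry, the list of rows, each a list of 7 numbers: the turn, a rotation vector about the tool's x, y, z as a fraction of full scale, then the shift along the tool's x, y, z as a fraction of full scale, then the finger opening in mm, from 0 to 85.4. In form: [[[ax, ay, az, x, y, z, jaw], ...]]. A call has 1 to 5 rows; each row shifts and turns the commanded pose from where the row before left it, along the tool's axes as they then stand; what a row does not reach is not made up. Full scale, the value 1, is 0.1 m for a shift and 0.5 rad for a turn. A row lasts 1/12 s, in which the tool goes at most 41.7 mm and 7.16 degrees, less where a joint would pass 70% of its speed; a pose out of reach is approached as far as the arm can. A call with a number of a shift or a turn outside -1 to 1 is refused whole. A call with a gripper value outside its range is refused whole. The fingers move at their own pace and stop on an object; "newtons" is the grip in N (left out, the last holds). Time passes only in rows, so rows that do not move let the fingers close. It gives the time, the measured TCP pose, the force, the opening and the grip force at its end, in the units of the state.
- bot.read_state(): the state, without advancing time (a new reading comes with each control period).
- vision.read_camera(name): name is "side" or "top"; returns a dict with "image" (420x560x3 uint8, red, green, blue), "depth" (420x560 float32, m along the optical axis (not along the pixel's ray), 0 where there is no reading), "K" (3x3 intrinsics, pixels), "R" (3x3) and "t" (3): a world point X has camera coordinates R X + t. Camera axes: x right, y down, z forward; pixel columns grow to the right and rows downward; lengths in m; the calibration is good to about 2 mm. A picture is of the moment at which its call begins.
- bot.finish_job(): hands the job in; it is judged then, once.
The state is a dict: "time": time; "q": joint angles; "joint_vel": joint speeds; "joint_torque": joint torques, N m; "tool_pos": TCP position; "tcp_rot": TCP orientation; "wrist_force": force on the tool from outside, world axes, zero at the start; "torque": the same for the moment, N m; "width": opening from 0.0 (shut) to 1.0 (fully open); "grip_force": force on a finger pad.
Only numpy, scipy, OpenCV 4.12 (cv2) and the standard library are available. Lean on these libraries where they do the work, as an engineer would, in place of code of your own. Each camera call takes 0.05 s, during which the arm holds its last target. There are 200 camera calls.

## Working session

There is one attempt and no reset: what is moved stays moved. The work goes in short steps, Python scripts to look and compute and a tool call to move; the robot and the scene stay as the last step left them, time stands still between calls to the robot, and variables do not carry over. Pictures are saved under pics/ and viewed, at most 10 in all, crops included, and the job is handed in when it is done.

Besides the shell and the picture viewer there is one more tool, called as name(argument=value, ...) on one line, values as JSON. play_rows: Moves the arm, as the interface text tells. Its arguments: {"type":"object","properties":{"moves":{"type":"array","items":{"type":"array","items":{"type":"array","items":{"type":"number"}}}},"newtons":{"type":"number"}},"required":["moves"]}

```bash
mkdir -p pics
python3 - <<'E'
from workcell import bot, vision
import cv2,numpy as np
s=bot.read_state(); print(s)
for n in ("top","side"):
    c=vision.read_camera(n); np.savez(f"{n}0.npz",**c)
    cv2.imwrite(f"pics/{n}0.png",c["image"][:,:,::-1])
    print(n,c["K"],c["R"],c["t"],(c["depth"]>0).mean())
E
```

```text
{'time': 0.0, 'q': array([-1.35093013e+00,  2.64748716e-01,  1.60536346e+00, -6.82577870e-06,
        1.27369276e+00, -3.68982432e-02]), 'joint_vel': array([-6.64762430e-04, -6.57743469e-05,  1.23445316e-03, -2.13704032e-03,
        4.23368818e-04, -6.03639887e-04]), 'joint_torque': array([ 1.55383568e-04, -5.15110230e+01, -3.67316866e+01, -2.90511280e-04,
        1.29021736e-02, -1.50772757e-05]), 'tool_pos': array([ 0.17125725, -0.652166  ,  0.2299707 ]), 'tcp_rot': array([-3.11355360e+00, -4.01938757e-01,  3.27445010e-04]), 'wrist_force': array([ 0.04783917, -0.70403187, -0.33507645]), 'torque': array([-0.01745215, -0.00032877, -0.01170218]), 'grip_force': 0.0, 'width': 0.9963577246275745}
top [[421.39001948   0.         277.67107604]
 [  0.         421.39001948 210.3902831 ]
 [  0.           0.           1.        ]] [[ 2.43552281e-02 -9.99703367e-01 -1.77591336e-05]
 [-9.93930388e-01 -2.42126778e-02 -1.07313232e-01]
 [ 1.07280970e-01  2.63128960e-03 -9.94225261e-01]] [-0.07576943  0.54869258  1.31530354] 0.9961352040816327
side [[419.97640341   0.         284.71295954]
 [  0.         419.97640341 211.54691197]
 [  0.           0.           1.        ]] [[-0.95982221 -0.28034208  0.01223316]
 [-0.18923872  0.6144857  -0.76589557]
 [ 0.20719565 -0.73743857 -0.6428486 ]] [0.48050263 0.22782724 1.09652297] 0.9960119047619047
```

View pics/top0.png

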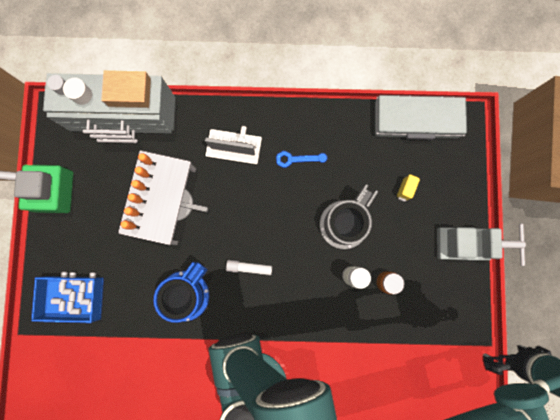

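View pics/side0.png

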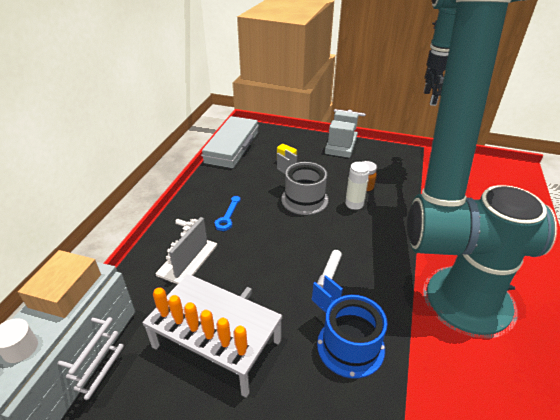

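The top view shows the grey canister at about (347,222) with its cheeks at (368,195), and the rack board at (157,198). The lid's tongue sticks out to the right, to about (207,209). The side view shows the same layout, with the tongue at about (246,294). The blue canister is the decoy.

```bash
cat > h.py <<'E'
import numpy as np,cv2
def cloud(c):
    d=c["depth"]; v,u=np.mgrid[:d.shape[0],:d.shape[1]]
    P=np.stack([u,v,np.ones_like(u)],-1)@np.linalg.inv(c["K"]).T*d[...,None]
    W=(P-c["t"])@c["R"]; W[d==0]=np.nan
    return W
def proj(c,X):
    p=c["K"]@(c["R"]@np.asarray(X,float)+c["t"]); return p[:2]/p[2]
def circ(p):
    A=np.c_[2*p,np.ones(len(p))]; s=np.linalg.lstsq(A,(p**2).sum(1),rcond=None)[0]
    return s[:2],np.sqrt(s[2]+s[:2]@s[:2])
E
python3 - <<'E'
from h import *
T=np.load("top0.npz");S=np.load("side0.npz")
WT=cloud(T);WS=cloud(S)
m0=proj(T,[0,0,0])
def pt(u,v): return WT[v,u].round(3)
print("can px",pt(347,200),"rack",pt(160,190),"tongue",pt(200,208),pt(185,205))
c0=WT[222,347][:2]
for nm,W in(("T",WT),("S",WS)):
    w=W.reshape(-1,3); r=np.hypot(*(w[:,:2]-c0).T)
    rim=w[(r<.1)&(w[:,2]>.102)&(w[:,2]<.118)]
    c,R=circ(rim[:,:2])
    for _ in range(3):
        rr=np.hypot(*(rim[:,:2]-c).T); k=abs(rr-.063)<.006; c,R=circ(rim[k][:,:2])
    ck=w[(r<.18)&(w[:,2]>.126)&(w[:,2]<.145)&(np.hypot(*(w[:,:2]-c).T)<.13)]
    print(nm,"rim",c,R,np.median(rim[:,2]),k.sum(),"cheeks",len(ck),ck.mean(0),np.median(ck[:,2]))
    d=c-ck.mean(0)[:2]; print(" yaw(x axis)",np.degrees(np.arctan2(d[1],d[0])))
    ex=d/np.hypot(*d); ey=np.array([-ex[1],ex[0]]); l=(ck[:,:2]-c)@np.c_[ex,ey]; print(np.percentile(l,[1,50,99],axis=0).round(4).tolist())
    # board
    b=w[(np.hypot(*(w[:,:2]-WT[190,160][:2]).T)<.2)&(w[:,2]>.093)&(w[:,2]<.107)]
    rect=cv2.minAreaRect(b[:,:2].astype(np.float32)); print(" board",rect,np.median(b[:,2]))
    t=w[(np.hypot(*(w[:,:2]-WT[208,200][:2]).T)<.075)&(w[:,2]>.032)&(w[:,2]<.05)]
    print(" tongue",len(t),np.median(t[:,2]),cv2.minAreaRect(t[:,:2].astype(np.float32)))
    dd=w[(np.hypot(*(w[:,:2]-WT[208,185][:2]).T)<.08)&(w[:,2]>.012)&(w[:,2]<.024)]; print(" disc",len(dd),np.median(dd[:,2]))
E
python3 - <<'E'
import cv2,numpy as np
a=cv2.imread('pics/top0.png')[140:260,100:260]; b=cv2.imread('pics/side0.png')[270:400,140:300]
cv2.imwrite('pics/c1.png',np.vstack([cv2.resize(a,(400,300),interpolation=2),cv2.resize(b,(400,300),interpolation=2)]))
E
```

```text
can px [ 0.594 -0.289 -0.004] rack [0.597 0.298 0.096] tongue [0.55  0.183 0.044] [0.558 0.23  0.047]
T rim [ 0.51270535 -0.27605332] 0.06243977068485902 0.10636260528177902 299 cheeks 85 [ 0.58935383 -0.32395179  0.13454729] 0.13522266926636978
 yaw(x axis) 147.99828878732825
[[-0.1168, -0.0203], [-0.0903, 0.0137], [-0.0644, 0.0193]]
 board ((0.6006743907928467, 0.33633551001548767), (0.21860413253307343, 0.3005828857421875), 78.95481872558594) 0.10023712839179046
 tongue 123 0.04263482452034944 ((0.555393636226654, 0.20509615540504456), (0.08607947081327438, 0.014402479864656925), 79.30445098876953)
 disc 216 0.01785383811962803
S rim [ 0.51467605 -0.27593402] 0.06291532525951322 0.1060152189868164 278 cheeks 91 [ 0.59121037 -0.32274347  0.13237186] 0.1326520353164392
 yaw(x axis) 148.5494705640364
[[-0.1185, -0.0199], [-0.0902, -0.0107], [-0.0631, 0.0232]]
 board ((0.600793182849884, 0.33293506503105164), (0.21425198018550873, 0.30106642842292786), 79.12627410888672) 0.09973567867313701
 tongue 77 0.04079392242965943 ((0.5521605610847473, 0.17905457317829132), (0.036380309611558914, 0.015935013070702553), 77.46917724609375)
 disc 2 0.02276723836487216
```

View pics/c1.png

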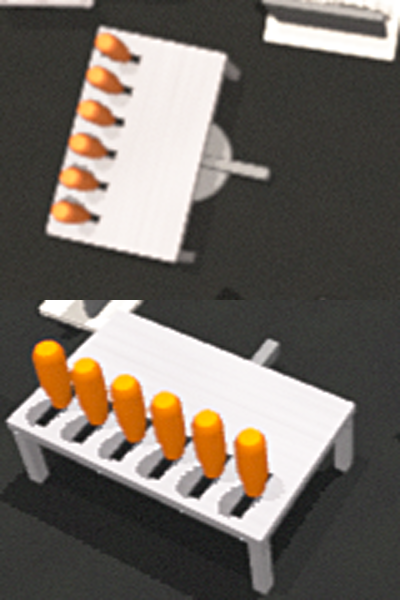

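Crop: the disc's edge shows in front of the board at about (188,205) in the full top frame, with the tongue tip at about (207,209). I'll refine the lid's axis and write a row planner.

```bash
cat >> h.py <<'E'
def rows(p,phi,p2,phi2,jaw,step=.04,turn=.12):
    """rows of equal world steps for a downward tool; p m, phi deg (heading of tool x)"""
    p,p2=np.array(p,float),np.array(p2,float); d=p2-p; a=np.radians(phi2-phi)
    n=max(1,int(np.ceil(max(np.linalg.norm(d)/step,abs(a)/turn)))); out=[]
    for i in range(n):
        f=np.radians(phi)+a*i/n; s=d/n/.1
        x=s[0]*np.cos(f)+s[1]*np.sin(f); y=s[0]*np.sin(f)-s[1]*np.cos(f)
        out.append([0,0,round(-a/n/.5,3),round(x,3),round(y,3),round(-s[2],3),jaw])
    return out
def pose(s):
    from scipy.spatial.transform import Rotation as Ro
    M=Ro.from_rotvec(s["tcp_rot"]).as_matrix()
    return s["tool_pos"],np.degrees(np.arctan2(M[1,0],M[0,0])),M[:,2]
def show(r):
    for i in range(0,len(r),5): print([[float(v) for v in q] for q in r[i:i+5]])
E
python3 - <<'E'
from h import *
from workcell import bot
for n in("top","side"):
    c=np.load(n+"0.npz");w=cloud(c).reshape(-1,3)
    a=np.array([.5554,.205]);r=(w[:,:2]-a);ax=np.array([np.cos(np.radians(79)),np.sin(np.radians(79))])
    l=r@ax;q=r@np.array([-ax[1],ax[0]])
    t=w[(abs(l)<.055)&(abs(q)<.014)&(w[:,2]>.036)&(w[:,2]<.05)]
    vx,vy,x0,y0=cv2.fitLine(t[:,:2].astype(np.float32),cv2.DIST_HUBER,0,.001,.001).ravel()
    if vy<0: vx,vy=-vx,-vy
    v=np.array([vx,vy]);s=(t[:,:2]-[x0,y0])@v; tip=np.array([x0,y0])+v*np.percentile(s,1)
    print(n,len(t),"yaw",np.degrees(np.arctan2(vy,vx)),"tip",tip,"ctr",tip+.11*v,"top z",np.median(t[:,2]))
    d=w[(l<.06)&(l>-.06)&(abs(q)<.07)&(w[:,2]>.012)&(w[:,2]<.0225)]
    b=w[(abs(w[:,0]-.6)<.16)&(abs(w[:,1]-.3)<.2)&(w[:,2]>.093)&(w[:,2]<.106)]
    lb=(b[:,:2]-tip)@v; print(" board front from tip",np.percentile(lb,[.2,1,3]), "disc front",np.percentile((d[:,:2]-tip)@v,[1,5]) if len(d) else 0)
print(pose(bot.read_state()))
E
```

```text
top 116 yaw 79.08016 tip [0.54692026 0.16360075] ctr [0.56775815 0.271609  ] top z 0.04290679963967553
 board front from tip [0.00023769 0.07194512 0.07418534] disc front [0.05603457 0.05939786]
side 69 yaw 81.803505 tip [0.5486391  0.16150409] ctr [0.56432161 0.27038043] top z 0.040981947383679204
 board front from tip [-0.01729111  0.02420024  0.07558376] disc front [0.00488679 0.00488679]
(array([ 0.17131755, -0.65219744,  0.23008218]), np.float64(14.713560599611377), array([-4.20316298e-04,  2.00616152e-03, -9.99997899e-01]))
```

Run:
```python
from h import *
show(rows([.1713,-.6522,.230],14.7,[.55,.177,.23],79.3,50))
```

```text
[[0.0, 0.0, -0.098, 0.251, -0.307, -0.0, 50.0], [0.0, 0.0, -0.098, 0.265, -0.294, -0.0, 50.0], [0.0, 0.0, -0.098, 0.28, -0.281, -0.0, 50.0], [0.0, 0.0, -0.098, 0.293, -0.267, -0.0, 50.0], [0.0, 0.0, -0.098, 0.306, -0.252, -0.0, 50.0]]
[[0.0, 0.0, -0.098, 0.318, -0.237, -0.0, 50.0], [0.0, 0.0, -0.098, 0.329, -0.221, -0.0, 50.0], [0.0, 0.0, -0.098, 0.339, -0.205, -0.0, 50.0], [0.0, 0.0, -0.098, 0.349, -0.188, -0.0, 50.0], [0.0, 0.0, -0.098, 0.358, -0.17, -0.0, 50.0]]
[[0.0, 0.0, -0.098, 0.366, -0.153, -0.0, 50.0], [0.0, 0.0, -0.098, 0.373, -0.135, -0.0, 50.0], [0.0, 0.0, -0.098, 0.379, -0.116, -0.0, 50.0], [0.0, 0.0, -0.098, 0.384, -0.097, -0.0, 50.0], [0.0, 0.0, -0.098, 0.388, -0.079, -0.0, 50.0]]
[[0.0, 0.0, -0.098, 0.392, -0.059, -0.0, 50.0], [0.0, 0.0, -0.098, 0.394, -0.04, -0.0, 50.0], [0.0, 0.0, -0.098, 0.396, -0.021, -0.0, 50.0], [0.0, 0.0, -0.098, 0.396, -0.001, -0.0, 50.0], [0.0, 0.0, -0.098, 0.396, 0.018, -0.0, 50.0]]
[[0.0, 0.0, -0.098, 0.395, 0.037, -0.0, 50.0], [0.0, 0.0, -0.098, 0.392, 0.057, -0.0, 50.0], [0.0, 0.0, -0.098, 0.389, 0.076, -0.0, 50.0]]
```

play_rows(moves=[[[0,0,-0.098,0.25,-0.307,0,50],[0,0,-0.098,0.265,-0.294,0,50],[0,0,-0.098,0.28,-0.28,0,50],[0,0,-0.098,0.293,-0.267,0,50],[0,0,-0.098,0.306,-0.252,0,50]]])

```text
time: 0.52
tool_pos: [0.2539, -0.4707, 0.2305]
tcp_rot: [-3.041, -0.782, 0.0]
wrist_force: [0.8, -0.1, 0.5]
width: 0.584
grip_force: 0.0
```

play_rows(moves=[[[0,0,-0.098,0.318,-0.237,0,50],[0,0,-0.098,0.329,-0.22,0,50],[0,0,-0.098,0.339,-0.205,0,50],[0,0,-0.098,0.349,-0.188,0,50],[0,0,-0.098,0.358,-0.17,0,50]]])

```text
time: 0.93
tool_pos: [0.3361, -0.2905, 0.2309]
tcp_rot: [-2.924, -1.148, -0.0]
wrist_force: [0.4, -0.0, -0.1]
width: 0.59
grip_force: 0.0
```

play_rows(moves=[[[0,0,-0.098,0.366,-0.153,0,50],[0,0,-0.098,0.373,-0.135,0,50],[0,0,-0.098,0.379,-0.116,0,50],[0,0,-0.098,0.384,-0.097,0,50],[0,0,-0.098,0.388,-0.079,0,50]]])

```text
time: 1.35
tool_pos: [0.4184, -0.1103, 0.2311]
tcp_rot: [2.761, 1.498, 0.0]
wrist_force: [0.3, 0.1, -0.2]
width: 0.586
grip_force: 0.0
```

play_rows(moves=[[[0,0,-0.098,0.392,-0.06,0,50],[0,0,-0.098,0.394,-0.04,0,50],[0,0,-0.098,0.396,-0.02,0,50],[0,0,-0.098,0.396,0,0,50],[0,0,-0.098,0.396,0.018,0,50]]])

```text
time: 1.77
tool_pos: [0.501, 0.07, 0.231]
tcp_rot: [2.557, 1.825, -0.0]
wrist_force: [0.8, -1.0, -0.3]
width: 0.586
grip_force: 0.0
```

play_rows(moves=[[[0,0,-0.098,0.395,0.037,0,50],[0,0,-0.098,0.392,0.057,0,50],[0,0,-0.098,0.389,0.076,0,50],[0,0,0,0,0,0,50],[0,0,0,0,0,0,50]]])

```text
time: 2.18
tool_pos: [0.5502, 0.1778, 0.2303]
tcp_rot: [-2.416, -2.008, 0.003]
wrist_force: [0.7, -0.5, -0.6]
width: 0.587
grip_force: 0.0
```

play_rows(moves=[[[0,0,0,0,0,0.4,50],[0,0,0,0,0,0.4,50],[0,0,0,0,0,0.4,50],[0,0,0,0,0,0.4,50],[0,0,0,0,0,0.3,50]]])

```text
time: 2.6
tool_pos: [0.5475, 0.1739, 0.0379]
tcp_rot: [-2.42, -2.001, 0.006]
wrist_force: [0.7, -0.9, -0.0]
width: 0.584
grip_force: 0.0
```

play_rows(moves=[[[0,0,0,0,0,0.15,50],[0,0,0,0,0,0.1,50],[0,0,0,0,0,0,50]]])

```text
time: 2.85
tool_pos: [0.5477, 0.1742, 0.0137]
tcp_rot: [-2.419, -2.001, 0.008]
wrist_force: [-0.9, -0.2, -0.2]
width: 0.583
grip_force: 0.0
```

play_rows(moves=[[[0,0,0,0,0,0,5],[0,0,0,0,0,0,5],[0,0,0,0,0,0,5],[0,0,0,0,0,0,5],[0,0,0,0,0,0,5]]], newtons=40)

```text
time: 3.27
tool_pos: [0.552, 0.1763, 0.0185]
tcp_rot: [2.417, 2.003, 0.005]
wrist_force: [-1.2, -0.9, 6.1]
width: 0.157
grip_force: 42.4
```

play_rows(moves=[[[0,0,0,0,0,-0.03,5],[0,0,0,-0.1,0,0,5],[0,0,0,-0.2,0,0,5],[0,0,0,-0.25,0,0,5],[0,0,0,-0.25,0,0,5]]])

```text
time: 3.68
tool_pos: [0.5346, 0.0966, 0.0189]
tcp_rot: [-2.417, -2.006, 0.001]
wrist_force: [0.2, 0.9, -0.5]
width: 0.152
grip_force: 41.3
```

play_rows(moves=[[[0,0,0,-0.25,0,0,5],[0,0,0,-0.25,0,0,5],[0,0,0,-0.1,0,0,5],[0,0,0,0,0,0,5]]])

```text
time: 4.02
tool_pos: [0.5232, 0.0364, 0.019]
tcp_rot: [-2.422, -2.001, 0.002]
wrist_force: [-0.3, -0.4, -0.7]
width: 0.156
grip_force: 41.3
```

Run:
```python
from workcell import bot, vision
import cv2,numpy as np
im=[]
for n,(a,b,c,d) in (("top",(120,270,120,320)),("side",(200,350,150,350))):
    c_=vision.read_camera(n); np.savez(f"{n}1.npz",**c_)
    im.append(cv2.resize(c_["image"][a:b,c:d,::-1],(400,300),interpolation=2))
cv2.imwrite("pics/c2.png",np.vstack(im)); s=bot.read_state(); print(s["tool_pos"],s["wrist_force"],s["torque"],s["time"])
```

```text
[0.52409803 0.03833352 0.01920894] [-0.85257929 -0.04783387 -1.67825859] [-0.12853938 -0.01804983  0.01146928] 4.1167
```

View pics/c2.png

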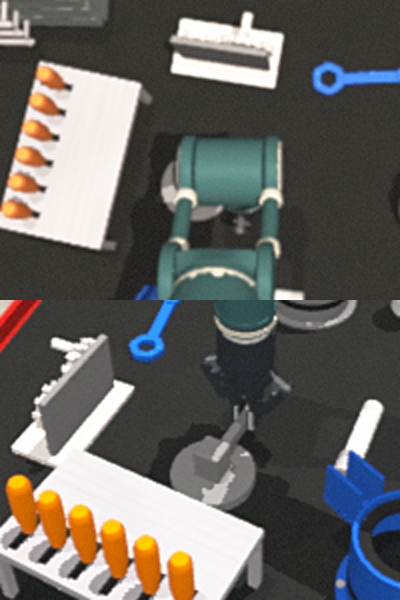

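The lid is clear of the rack, with its disc at about (213,237) in crop 2. I'll lower it slightly, release it, rise, and measure again.

play_rows(moves=[[[0,0,0,0,0,0.015,5],[0,0,0,0,0,0.015,5],[0,0,0,0,0,0,5]]])

```text
time: 4.37
tool_pos: [0.5248, 0.0387, 0.0181]
tcp_rot: [2.416, 2.007, -0.002]
wrist_force: [-6.0, -6.0, 12.5]
width: 0.152
grip_force: 43.6
```

play_rows(moves=[[[0,0,0,0,0,0,20],[0,0,0,0,0,0,40],[0,0,0,0,0,0,60],[0,0,0,0,0,0,60],[0,0,0,0,0,0,60]]])

```text
time: 4.78
tool_pos: [0.5242, 0.039, 0.016]
tcp_rot: [-2.418, -2.005, 0.0]
wrist_force: [-0.4, -0.1, 0.5]
width: 0.701
grip_force: 0.0
```

play_rows(moves=[[[0,0,0,0,0,-0.15,60],[0,0,0,0,0,-0.35,60],[0,0,0,-0.1,0,-0.4,60],[0,0,0,-0.3,0,-0.4,60],[0,0,0,-0.3,0,-0.3,60]]])

```text
time: 5.2
tool_pos: [0.513, -0.0243, 0.1715]
tcp_rot: [2.415, 2.007, 0.003]
wrist_force: [1.3, -0.5, 0.2]
width: 0.707
grip_force: 0.0
```

play_rows(moves=[[[0,0,0,-0.4,0,0,60],[0,0,0,-0.4,0,0,60],[0,0,0,-0.3,0,0,60],[0,0,0,0,0,0,60]]])

```text
time: 5.53
tool_pos: [0.4911, -0.1374, 0.1695]
tcp_rot: [2.421, 1.998, -0.002]
wrist_force: [0.1, 0.9, 0.4]
width: 0.703
grip_force: 0.0
```

```bash
cat > lid.py <<'E'
from h import *
from workcell import bot,vision
import sys
tag=sys.argv[1]
for n in("top","side"):
    c=vision.read_camera(n); np.savez(f"{n}{tag}.npz",**c); w=cloud(c).reshape(-1,3)
    r=np.hypot(*(w[:,:2]-[.545,.14]).T)
    d=w[(r<.085)&(w[:,2]>.013)&(w[:,2]<.0225)]; k=w[(r<.05)&(w[:,2]>.055)&(w[:,2]<.068)]
    t=w[(r<.16)&(w[:,2]>.038)&(w[:,2]<.048)&(w[:,1]<.12)]
    c2,R=cv2.minEnclosingCircle(d[:,:2].astype(np.float32))
    kr=cv2.minAreaRect(k[:,:2].astype(np.float32))
    vx,vy,x0,y0=cv2.fitLine(t[:,:2].astype(np.float32),cv2.DIST_HUBER,0,.001,.001).ravel()
    v=np.array([vx,vy])*np.sign(vy); s=(t[:,:2]-[x0,y0])@v; tip=np.array([x0,y0])+v*s.min()
    print(n,"disc",np.round(c2,4),round(R,4),np.percentile(d[:,2],[5,50,95]).round(4),"knob",np.round(kr[0],4),np.round(kr[1],4),kr[2],np.median(k[:,2]).round(4),
     "tongue yaw",np.degrees(np.arctan2(v[1],v[0])).round(2),"tip",tip.round(4),"ctr",(tip+.11*v).round(4))
s=bot.read_state();print(s["time"],pose(s))
E
python3 lid.py 2
```

```text
top disc [0.5405 0.1339] 0.0562 [0.0142 0.018  0.0216] knob [0.5407 0.1335] [0.0367 0.0356] 79.98710632324219 0.0613 tongue yaw 80.72 tip [0.5213 0.0252] ctr [0.5391 0.1338]
side disc [0.5419 0.1333] 0.0573 [0.0149 0.0175 0.0203] knob [0.5418 0.1336] [0.0375 0.0373] 78.3456802368164 0.0613 tongue yaw 80.67 tip [0.5224 0.0256] ctr [0.5402 0.1342]
5.6333 (array([ 0.49151714, -0.133683  ,  0.16889351]), np.float64(79.11559603495907), array([-1.19407678e-04,  5.85572783e-04, -9.99999821e-01]))
```

play_rows(moves=[[[0,0,0,0.39,0,0,60],[0,0,0,0.39,0,0,60],[0,0,0,0.39,0,0,60],[0,0,0,0.39,0,0,60],[0,0,0,0.39,0,0,60]]])

```text
time: 6.05
tool_pos: [0.5277, 0.062, 0.1688]
tcp_rot: [-2.417, -2.005, -0.0]
wrist_force: [0.3, -0.6, -0.0]
width: 0.701
grip_force: 0.0
```

play_rows(moves=[[[0,0,-0.03,0.39,-0.02,0,60],[0,0,0,0.39,0,0,60],[0,0,0,0,0,0.2,60],[0,0,0,0,0,0,60],[0,0,0,0,0,0,60]]])

```text
time: 6.47
tool_pos: [0.5379, 0.1371, 0.1473]
tcp_rot: [-2.399, -2.025, 0.006]
wrist_force: [-0.1, 0.2, -0.9]
width: 0.704
grip_force: 0.0
```

Run:
```python
from h import *
from workcell import bot
P=[];
for _ in range(1): print(pose(bot.read_state()),bot.read_state()["time"])
```

```text
(array([0.53791967, 0.1370995 , 0.14728859]), np.float64(80.31376091185271), array([-4.56391555e-03, -9.98027932e-04, -9.99989087e-01])) 6.4667
```

play_rows(moves=[[[0,0,0,-0.03,0.035,0.25,60],[0,0,0,0,0,0.2,60],[0,0,0,0,0,0.1,60],[0,0,0,0,0,0,60],[0,0,0,0,0,0,60]]])

```text
time: 6.88
tool_pos: [0.5426, 0.1316, 0.0941]
tcp_rot: [-2.405, -2.021, 0.002]
wrist_force: [0.3, 0.6, -0.6]
width: 0.701
grip_force: 0.0
```

play_rows(moves=[[[0,0,0,0,0,0,60]]])

```text
time: 6.97
tool_pos: [0.5439, 0.132, 0.0954]
tcp_rot: [2.404, 2.021, 0.002]
wrist_force: [0.2, 0.5, 0.2]
width: 0.7
grip_force: 0.0
```

play_rows(moves=[[[0,0,0,0,0,0.25,60],[0,0,0,0,0,0.25,60],[0,0,0,0,0,0.14,60],[0,0,0,0,0,0,60],[0,0,0,0,0,0,60]]])

```text
time: 7.38
tool_pos: [0.5432, 0.1322, 0.0307]
tcp_rot: [-2.404, -2.022, -0.0]
wrist_force: [-0.2, 0.2, -0.1]
width: 0.705
grip_force: 0.0
```

play_rows(moves=[[[0,0,0,0,0,0,30],[0,0,0,0,0,0,30],[0,0,0,0,0,0,30],[0,0,0,0,0,0,30],[0,0,0,0,0,0,30]]], newtons=80)

```text
time: 7.8
tool_pos: [0.5451, 0.1327, 0.0325]
tcp_rot: [2.403, 2.021, 0.006]
wrist_force: [0.4, -0.3, 6.8]
width: 0.408
grip_force: 81.4
```

play_rows(moves=[[[0,0,0,0,0,-0.1,30],[0,0,0,0,0,-0.35,30],[0,0,0,0,0,-0.4,30],[0,0,0,0,0,-0.4,30],[0,0,0,0,0,-0.4,30]]])

```text
time: 8.22
tool_pos: [0.5419, 0.1321, 0.1968]
tcp_rot: [-2.404, -2.022, 0.002]
wrist_force: [1.4, 0.2, -3.4]
width: 0.41
grip_force: 80.4
```

Run:
```python
from h import *
show(rows([.543,.132,.197],80.2,[.5137,-.276,.217],148.3,30,step=.035,turn=.1))
```

```text
[[0.0, 0.0, -0.198, -0.339, 0.034, -0.017, 30.0], [0.0, 0.0, -0.198, -0.341, 0.0, -0.017, 30.0], [0.0, 0.0, -0.198, -0.339, -0.034, -0.017, 30.0], [0.0, 0.0, -0.198, -0.334, -0.067, -0.017, 30.0], [0.0, 0.0, -0.198, -0.326, -0.1, -0.017, 30.0]]
[[0.0, 0.0, -0.198, -0.315, -0.131, -0.017, 30.0], [0.0, 0.0, -0.198, -0.3, -0.162, -0.017, 30.0], [0.0, 0.0, -0.198, -0.282, -0.191, -0.017, 30.0], [0.0, 0.0, -0.198, -0.262, -0.218, -0.017, 30.0], [0.0, 0.0, -0.198, -0.239, -0.243, -0.017, 30.0]]
[[0.0, 0.0, -0.198, -0.214, -0.265, -0.017, 30.0], [0.0, 0.0, -0.198, -0.187, -0.285, -0.017, 30.0]]
```

play_rows(moves=[[[0,0,-0.198,-0.339,0.034,-0.017,30],[0,0,-0.198,-0.341,0,-0.017,30],[0,0,-0.198,-0.339,-0.034,-0.017,30],[0,0,-0.198,-0.334,-0.067,-0.017,30],[0,0,-0.198,-0.326,-0.1,-0.017,30]]])

```text
time: 8.63
tool_pos: [0.5297, -0.0389, 0.2042]
tcp_rot: [1.828, 2.555, -0.0]
wrist_force: [0.0, -0.2, -1.8]
width: 0.406
grip_force: 80.6
```

play_rows(moves=[[[0,0,-0.198,-0.315,-0.13,-0.017,30],[0,0,-0.198,-0.3,-0.162,-0.017,30],[0,0,-0.198,-0.282,-0.19,-0.017,30],[0,0,-0.198,-0.262,-0.218,-0.017,30],[0,0,-0.198,-0.239,-0.243,-0.017,30]]])

```text
time: 9.05
tool_pos: [0.5172, -0.209, 0.2125]
tcp_rot: [-1.148, -2.924, -0.0]
wrist_force: [0.8, 0.6, -2.3]
width: 0.409
grip_force: 80.6
```

play_rows(moves=[[[0,0,-0.198,-0.214,-0.265,-0.017,30],[0,0,-0.198,-0.187,-0.285,-0.017,30],[0,0,0,0,0,0,30],[0,0,0,0,0,0,30]]])

```text
time: 9.38
tool_pos: [0.5125, -0.2771, 0.2157]
tcp_rot: [-0.866, -3.019, -0.0]
wrist_force: [0.1, 0.0, -1.8]
width: 0.411
grip_force: 80.6
```

Run:
```python
from h import *
from workcell import bot, vision
im=[]
for n,(a,b,c,d) in (("top",(150,300,270,470)),("side",(80,230,220,420))):
    c_=vision.read_camera(n); np.savez(f"{n}3.npz",**c_)
    im.append(cv2.resize(c_["image"][a:b,c:d,::-1],(533,400)if 0 else (400,300),interpolation=2))
    print(pose(bot.read_state()))
cv2.imwrite("pics/c3.png",np.vstack(im)); s=bot.read_state(); print(s["time"],s["q"])
```

```text
(array([ 0.51256426, -0.27570759,  0.2154149 ]), np.float64(148.0475180108124), array([-6.71699765e-04,  1.03987618e-03, -9.99999234e-01]))
(array([ 0.51267153, -0.27488422,  0.2152607 ]), np.float64(148.12999936651104), array([-8.42001786e-04,  1.16975756e-03, -9.99998961e-01]))
9.4833 [-5.35333389e-01  1.00323485e-01  1.82574974e+00  6.14683241e-04
  1.21684042e+00 -1.55010634e+00]
```

View pics/c3.png

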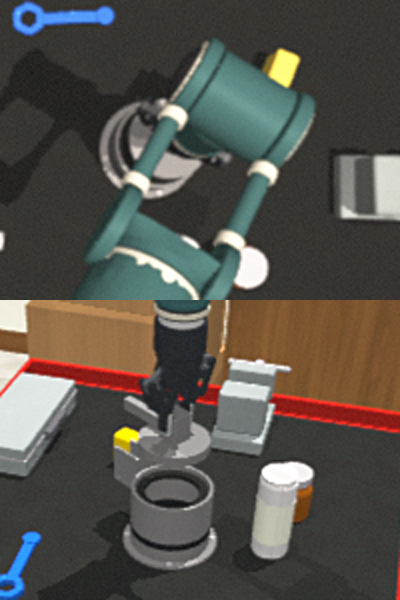

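The side view shows the lid level above the mouth, with its tongue pointing over the cheeks. Next I'll measure the lid's offset from the mouth.

```bash
cat > off.py <<'E'
from h import *
from scipy.optimize import least_squares
import sys
tag,zu=sys.argv[1],float(sys.argv[2])   # zu = lid underside height
C=np.array([.5137,-.276])
for n in("top","side"):
    w=cloud(np.load(f"{n}{tag}.npz")).reshape(-1,3); r=np.hypot(*(w[:,:2]-C).T)
    e=w[(r<.075)&(r>.045)&(w[:,2]>zu+.002)&(w[:,2]<zu+.016)]
    if len(e)>8:
        f=least_squares(lambda c:np.hypot(*(e[:,:2]-c).T)-.056,C,loss="soft_l1",f_scale=.001); print(n,"side-wall",len(e),f.x.round(4),(f.x-C).round(4),np.abs(f.fun).mean().round(4))
    d=w[(r<.075)&(w[:,2]>zu+.012)&(w[:,2]<zu+.0215)]
    if len(d)>8: print(n,"disc pts",len(d),np.median(d[:,2]).round(4),cv2.minEnclosingCircle(d[:,:2].astype(np.float32)))
    u=np.array([np.cos(np.radians(-31.7)),np.sin(np.radians(-31.7))]); l=(w[:,:2]-C)@u; q=(w[:,:2]-C)@[-u[1],u[0]]
    t=w[(l>.03)&(l<.13)&(abs(q)<.02)&(w[:,2]>zu+.036)&(w[:,2]<zu+.048)]
    if len(t)>8:
        vx,vy,x0,y0=cv2.fitLine(t[:,:2].astype(np.float32),cv2.DIST_HUBER,0,.001,.001).ravel(); lt=(t[:,:2]-C)@u
        print(n,"tongue",len(t),"angle",np.degrees(np.arctan(vy/vx)).round(2),"tip l",lt.max().round(4),"q",np.median((t[:,:2]-C)@[-u[1],u[0]]).round(4),"ztop",np.median(t[:,2]).round(4))
E
python3 off.py 3 .1825
```

```text
top side-wall 47 [ 0.5177 -0.2781] [ 0.004  -0.0021] 0.003
top disc pts 337 0.2006 ((0.5129804015159607, -0.27541497349739075), 0.055741000920534134)
side side-wall 152 [ 0.5147 -0.2765] [ 0.001  -0.0005] 0.0016
side disc pts 428 0.2001 ((0.5131580233573914, -0.27259185910224915), 0.056165099143981934)
side tongue 65 angle -35.8 tip l 0.1137 q 0.0044 ztop 0.2235
```

play_rows(moves=[[[0,0,0,-0.008,0.005,0.2,30],[0,0,0,0,0,0.25,30],[0,0,0,0,0,0.2,30],[0,0,0,0,0,0,30],[0,0,0,0,0,0,30]]])

```text
time: 9.9
tool_pos: [0.5131, -0.2734, 0.1491]
tcp_rot: [-0.857, -3.018, -0.002]
wrist_force: [0.7, 0.2, -1.4]
width: 0.408
grip_force: 80.7
```

```bash
python3 - <<'E'
from h import *
from workcell import bot, vision
im=[]
for n,(a,b,c,d) in (("top",(150,270,290,450)),("side",(130,220,250,370))):
    c_=vision.read_camera(n); np.savez(f"{n}4.npz",**c_)
    im.append(cv2.resize(c_["image"][a:b,c:d,::-1],(400,300),interpolation=2)); print(pose(bot.read_state()))
cv2.imwrite("pics/c4.png",np.vstack(im)); s=bot.read_state(); print(s["time"],s["wrist_force"])
E
python3 off.py 4 .118
```

```text
(array([ 0.51433138, -0.27436427,  0.1508008 ]), np.float64(148.28098077705494), array([-4.34898880e-04,  4.31422263e-04, -9.99999812e-01]))
(array([ 0.5151308 , -0.27507784,  0.15192141]), np.float64(148.26962722970742), array([ 1.61844142e-03, -8.26809029e-04, -9.99998349e-01]))
10.0 [-0.02460329 -0.1768362  -1.4714556 ]
top side-wall 97 [ 0.5179 -0.2757] [0.0042 0.0003] 0.0034
top disc pts 301 0.1345 ((0.5128027200698853, -0.27078336477279663), 0.05532022565603256)
side side-wall 148 [ 0.5172 -0.2758] [0.0035 0.0002] 0.0022
side disc pts 422 0.1357 ((0.5218969583511353, -0.27913957834243774), 0.06423034518957138)
side tongue 55 angle -36.7 tip l 0.1131 q 0.0074 ztop 0.1583
```

View pics/c4.png

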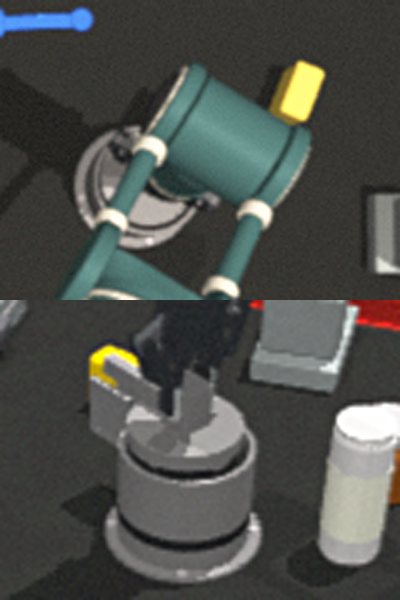

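The top crop is mostly arm. In the side crop the disc spans columns 125 to 243 and the rim 118 to 257, so the lid sits about 2–3 mm towards +x. I'll correct 2 mm and go into the mouth.

play_rows(moves=[[[0,0,0,0.02,-0.012,0,30],[0,0,0,0,0,0,30],[0,0,0,0,0,0.04,30],[0,0,0,0,0,0.04,30],[0,0,0,0,0,0,30]]])

```text
time: 10.42
tool_pos: [0.5113, -0.2753, 0.1417]
tcp_rot: [-0.86, -3.02, -0.0]
wrist_force: [-0.1, 0.1, -2.1]
width: 0.411
grip_force: 80.7
```

play_rows(moves=[[[0,0,0,0,0,0.02,30],[0,0,0,0,0,0.02,30],[0,0,0,0,0,0,30]]])

```text
time: 10.67
tool_pos: [0.5115, -0.2754, 0.1378]
tcp_rot: [-0.86, -3.02, -0.0]
wrist_force: [0.2, 0.8, -1.7]
width: 0.412
grip_force: 80.7
```

play_rows(moves=[[[0,0,0,0,0,0.02,30],[0,0,0,0,0,0.02,30],[0,0,0,0,0,0,30]]])

```text
time: 10.92
tool_pos: [0.5121, -0.2757, 0.135]
tcp_rot: [0.86, 3.021, -0.0]
wrist_force: [-1.7, -0.1, 0.8]
width: 0.412
grip_force: 81.1
```

play_rows(moves=[[[0,0,0,0,0,0.02,30],[0,0,0,0,0,0.02,30],[0,0,0,0,0,0,30]]])

```text
time: 11.17
tool_pos: [0.5121, -0.2757, 0.1318]
tcp_rot: [0.86, 3.021, -0.0]
wrist_force: [-1.2, 0.5, 6.1]
width: 0.408
grip_force: 81.9
```

play_rows(moves=[[[0,0,0,0,0,0.02,30],[0,0,0,0,0,0.01,30],[0,0,0,0,0,0.01,30],[0,0,0,0,0,0,30]]])

```text
time: 11.5
tool_pos: [0.5121, -0.2758, 0.1279]
tcp_rot: [0.86, 3.021, -0.0]
wrist_force: [-3.5, 1.5, 6.9]
width: 0.408
grip_force: 82.1
```

play_rows(moves=[[[0,0,0,0,0,0.01,30],[0,0,0,0,0,0.01,30],[0,0,0,0,0,0.01,30],[0,0,0,0,0,0,30]]])

```text
time: 11.83
tool_pos: [0.5121, -0.2757, 0.1249]
tcp_rot: [0.86, 3.021, -0.0]
wrist_force: [-1.9, 0.8, 6.8]
width: 0.407
grip_force: 82.0
```

play_rows(moves=[[[0,0,0,0,0,0.01,30],[0,0,0,0,0,0.01,30],[0,0,0,0,0,0,30]]])

```text
time: 12.08
tool_pos: [0.5122, -0.2758, 0.1244]
tcp_rot: [0.86, 3.021, -0.0]
wrist_force: [-6.5, 2.0, 13.7]
width: 0.404
grip_force: 83.1
```

play_rows(moves=[[[0,0,0,0,0,0.01,30],[0,0,0,0,0,0,30]]])

```text
time: 12.25
tool_pos: [0.5122, -0.2758, 0.1244]
tcp_rot: [0.86, 3.02, -0.001]
wrist_force: [-8.0, 3.4, 19.4]
width: 0.406
grip_force: 83.8
```

play_rows(moves=[[[0,0,0,0,0,0.01,30],[0,0,0,0,0,0.01,30],[0,0,0,0,0,0,30]]])

```text
time: 12.5
tool_pos: [0.5123, -0.2758, 0.1243]
tcp_rot: [0.86, 3.02, -0.001]
wrist_force: [-12.1, 6.8, 28.9]
width: 0.408
grip_force: 85.1
```

play_rows(moves=[[[0,0,0,0,0,-0.03,30],[0,0,0,0,0,0,30],[0,0,0,0,0,0,42],[0,0,0,0,0,0,52],[0,0,0,0,0,0,60]]])

```text
time: 12.92
tool_pos: [0.5118, -0.2755, 0.1211]
tcp_rot: [0.86, 3.021, -0.0]
wrist_force: [-0.0, -0.7, -0.7]
width: 0.697
grip_force: 0.0
```

play_rows(moves=[[[0,0,0,0,0,0,60],[0,0,0,0,0,0,60],[0,0,0,0,0,-0.1,60],[0,0,0,0,0,-0.3,60],[0,0,0,0,0,-0.4,60]]])

```text
time: 13.33
tool_pos: [0.5091, -0.2739, 0.1985]
tcp_rot: [-0.858, -3.013, -0.004]
wrist_force: [0.4, -0.7, 0.5]
width: 0.703
grip_force: 0.0
```

play_rows(moves=[[[0,0,0,-0.4,0,-0.2,60],[0,0,0,0,-0.4,0,60],[0,0,0,0,-0.4,0,60],[0,0,0,0,-0.4,0,60],[0,0,0,0,-0.4,0,60]]])

```text
time: 13.75
tool_pos: [0.4587, -0.4324, 0.2211]
tcp_rot: [0.858, 3.021, -0.001]
wrist_force: [1.1, 0.4, 0.1]
width: 0.703
grip_force: 0.0
```

Run:
```python
from h import *
from workcell import bot, vision
im=[]; C=np.array([.5137,-.276]); u=np.array([np.cos(np.radians(-31.7)),np.sin(np.radians(-31.7))])
for n,(a,b,c,d) in (("top",(160,280,280,440)),("side",(130,220,250,370))):
    c_=vision.read_camera(n); np.savez(f"{n}5.npz",**c_); w=cloud(c_).reshape(-1,3)
    im.append(cv2.resize(c_["image"][a:b,c:d,::-1],(400,300),interpolation=2))
    r=np.hypot(*(w[:,:2]-C).T); l=(w[:,:2]-C)@u; q=(w[:,:2]-C)@[-u[1],u[0]]
    f=lambda m:np.median(w[m&(w[:,2]>.07),2]).round(4)
    D=(r>.03)&(r<.05)&((l<0)|(abs(q)>.02))
    print(n,"disc",[f(D&(s*x>.02)) for x in(l,q) for s in(1,-1)],"rim",f((r>.0605)&(r<.0655)&(l<0)),"knob",f(r<.014),"tongue q",np.median(q[(l>.085)&(l<.12)&(abs(q)<.01)&(w[:,2]>.12)]))
cv2.imwrite("pics/c5.png",np.vstack(im)); s=bot.read_state(); print(s["time"],s["tool_pos"],s["wrist_force"])
```

```text
top disc [np.float64(0.1097), np.float64(0.1097), np.float64(0.1096), np.float64(0.1096)] rim 0.1084 knob 0.1529 tongue q 0.00121760347627218
side disc [np.float64(0.1093), np.float64(0.1093), np.float64(0.1093), np.float64(0.1097)] rim 0.0927 knob 0.1533 tongue q 0.002019598109926378
13.85 [ 0.45617417 -0.43598429  0.22083306] [0.15921791 0.5382303  0.47631117]
```

View pics/c5.png

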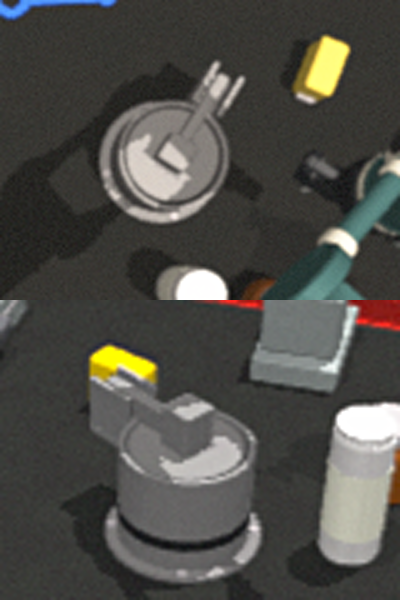

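The lid is level and flush: the disc top is at 0.1095 and the rim at about 0.11. The tongue lies between the cheeks, and the robot is clear of everything. Handing in.

```bash
python3 -c "
from workcell import bot
print(bot.finish_job())"
```

```text
the job is handed in; nothing more can be done
None
```

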